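# Crimp a collar: slide the vial home under the press and hold the lever on the fourth click

## Task

Crimp the collar on the glass vial in the bench press: first push the press's carriage by its knob all the way to its end stop, so that the vial stands under the crimping bell, then bring the lever down four clicks of its toothed quadrant, no more, and keep it there so that the gasket can take its set. The lever springs back up if let go, so finish while still holding its handle at the fourth click with the gripper's fingers. Keep the vial upright in its nest and leave the tin, the beaker and the tweezers where they are.

Things in the scene. Friction and masses are not known exactly. Their poses are not given: they have to be found in the camera images.
- press: Grey bench crimping press, fixed. Origin: on the table under the bell's axis. Own axes: x to its back (lever, quadrant, handle are on its front, -x), y to its left, z up. Head: x -34 to 59, y -33 to 29, z 126 to 202 mm; ram rod above it to 220 mm. The lever's shaft runs along x through y = -18, z = 168 mm. Foot 116 x 96 mm, tongue 64 mm wide to y = -220 mm under the carriage.
- carriage (a joint): Travel of the aluminium carriage in m: 0 as found, vial 65 mm right (-y of the press) of the bell; grows as the carriage moves left (press +y); 0.065 = hard against the steel end stop, vial straight under the bell. About 2 N to move; stays where it is left and cannot lift.
- carriage_knob (a point): Middle of the upright black knob on the carriage's right end: 22 mm in diameter, from 18 mm below to 15 mm above this point, on an 11 mm steel stem down to the carriage's top 44 mm below it. The point is 64 mm above the table, 115 mm right of the vial (-y).
- vial: Clear glass vial, 24 mm in diameter, 71 mm tall with its aluminium collar (20 mm wide) and white pump stem, standing loose in the carriage's nest (steel ring 35 mm across, 14 mm deep). Origin: centre of its underside, 22 mm above the table; z up.
- lever (a joint): Lever angle in rad: 0 up at rest (it points left, press +y, 0.70 rad above level), grows as the handle comes down, at most 1.45. A spring drives it back to 0 with about 5 N at the handle; before each tooth this grows to 7 or 8 N, falls to about 3 N as the roller goes over (the click) and rises again in the notch. The teeth do not hold it. It lowers the bell 18 mm per rad.
- lever_grip (a point): Middle of the lever's black handle: sleeve 22 mm in diameter (17 at its ends), 62 mm long, that sticks out level from the lever's end toward the front (along press x), free to turn. From the shaft it lies at x = -88, y = +130 cos(0.70 - lever), z = 130 sin(0.70 - lever) mm; 252 mm above the table at rest. The flat lever is 32 mm behind this point.
- lever_index (a point): Point on the lever, 43 mm from its shaft, where its small sprung brass roller lies when down in a notch of the quadrant. Moves with the lever.
- notch1 (a point): Notch after the quadrant's first tooth, where the roller lies after one click, 43 mm from the shaft. The quadrant is the dark disc behind the lever with 7 steel teeth 0.19 rad (8 mm) apart on the edge by the lever. It is clamped at another angle for each batch: the first tooth is passed at a lever angle of 0.14 to 0.30 rad.
- notch4 (a point): Notch between the fourth and fifth teeth: the lever is at the fourth click when lever_index lies here (lever angle 0.805 to 0.965 rad, as the quadrant is set).
- notch5 (a point): Notch after the fifth tooth, 0.19 rad beyond notch4: one click too far.
- crimp_tin: Round flat tin, 59 mm across, 26 mm tall, to the right of the press; leave it. Origin: centre of its underside.
- beaker: Small clear beaker, 47 mm across, 55 mm tall, right of the tin; leave it. Origin: centre of its underside.
- tweezers: Steel tweezers, 118 mm long, 10 mm high, lying in front of the press; leave them. Origin: under their middle, long axis y.
Mind the look-alikes: they are no part of the job. Of the things that look like the vial, the smallest one is meant.

How it is judged:
On the way, in this order (a step that is already met when the one before it is completed fails the run):
1. the carriage is pushed home against its end stop with the vial under the bell (value of joint carriage above 0.0625 m and value of joint lever below 0.2 rad), for 0.2 s.
2. the lever is brought down to the fourth click and kept there (distance between lever_index and notch4 below 0.0034 m and value of joint carriage above 0.0625 m), for 0.5 s.
At the end, for the whole second after the job is handed in: The carriage is within 2.5 mm of its end stop with the vial upright (0.1 rad) and within 4 mm of the bell's axis; the lever rests at the fourth click (its roller within 3.4 mm of that notch) and is kept there throughout by the gripper's fingers, which bear on it with more than 2 N (all of step 2 and contact force between the fingers and lever above 2 N and horizontal distance between vial and press below 0.004 m and angle between vial's own z axis and vertical below 0.1 rad); the arm keeps its last pose, push and grip.
It fails at once if the lever is brought down to a fifth click (distance between lever_index and notch5 below 0.003 m).
It fails at once if the lever is worked before the carriage is home (value of joint lever above 0.2 rad and value of joint carriage below 0.06 m).
It fails at once if the vial is tipped or comes out of its nest (angle between vial's own z axis and vertical above 0.25 rad or height (world z) of vial above 0.032 m).
It fails at once if the tin, the beaker or the tweezers are disturbed (distance of any of crimp_tin, beaker, tweezers from where it was at the start of the episode above 0.015 m or angle between beaker's own z axis and vertical above 0.3 rad).
It also fails if it takes over 67 s, if anything falls off the work surface, if the arm or the gripper's body presses on something with over 40 N, if the wrist force passes 120 N, or if a joint passes its speed limit or range.

## Robot

A 7-joint arm with a two-finger parallel gripper is mounted at the origin on the work surface; the furniture and walls round the work are solid. World frame = base frame: x ahead of the robot, y to its left, z up, the work surface at z = 0. Lengths are in m, angles in rad, forces in N, time in s.
With the tool pointing down it reaches from about 0.425 to 0.925 m from the base axis. Payload 6.8 kg.
Tool frame: the origin (TCP) lies at the very end of the fingers, on their centre line; the grasp point (between the pads) lies 19 mm behind it (bot.grip_depth is the distance from the TCP to the grasp point, in m); z points along the fingers, y is the direction in which the jaws open and shut (so a half turn about z gives the same grasp; the last joint's range is limited). The gripper opens to 85 mm and grips with 20 to 120 N. Pads are 22 mm wide; open, the fingers measure 114 mm over their backs; the gripper's body (76 mm by 85 mm) begins 54 mm behind the grasp point. The pads swing forward as they close: fully open they stand 13 mm farther back than shut.
Start: joints at [1.174, 0.477, 0.022, 1.555, -0.011, 1.109, -0.083], TCP at [0.192, -0.647, 0.231] pointing down, gripper open.
Joint ranges: [-2.96, 2.96], [-0.34, 2.1], [-1.41, 1.46], [0.24, 2.44], [-1.37, 4.51], [0.17, 1.92], [-2.96, 2.96]. Speed limits (rad/s): [2.39, 2.39, 3.14, 3.14, 3.14, 3.14, 3.14].

## Interface

Orientations are given as a unit quaternion [w, x, y, z].
In Python, from station import bot gives the robot as it stands.
- The arm moves only by the tool step_arm, never from a script. Its argument "increments" is a list of rows, each a list of 7 numbers: the shift along the world's x, y, z in m, then the turn, a rotation vector about the world's x, y, z in degrees, then the gripper command: -1 is fully open, 1 is shut, values between are in proportion. In form: [[dx, dy, dz, rx, ry, rz, fingers], ...]. A call has 1 to 10 rows; each row is the pose to reach, as a shift and turn from the pose commanded when the call began; what a row does not reach only later rows make up. A row lasts 1/12 s, in which the tool goes at most 41.7 mm and 7.16 degrees, less where a joint would pass 70% of its speed; a pose out of reach is approached as far as the arm can. A call with a gripper value outside its range is refused whole. The fingers move at their own pace and stop on an object; "force" is the grip in N (left out, the last holds). Time passes only in rows, so rows that repeat a pose let the fingers close. It gives the time, the measured TCP pose, the force and the opening at its end, in the units of the state.
- bot.get_obs(): the state, without advancing time (a new reading comes with each control period).
- bot.read_camera(name): name is "scene" or "top" or "wrist"; returns a dict with "color" (400x640x3 uint8, red, green, blue), "intrinsics" (3x3 intrinsics, pixels), "extrinsics" (4x4, takes a point from camera to world coordinates). Camera axes: x right, y up, looking along -z (the intrinsics and any distortion apply to the point x, -y, -z); pixel columns grow to the right and rows downward; lengths in m; the calibration is good to about 2 mm. A picture is of the moment at which its call begins. There is no depth.
- bot.hand_in(): hands the job in, once; it reports no verdict.
Trained networks look in the newest picture that a camera, given by its name, has taken for a name from the list of things; names that differ only in an ending like _2 or _b are one class to them, and where a whole thing is asked for, a point or a joint stands for the part that bears it (a point fixed in the world has none). Each returns a list of dicts, best first, with "conf" (0 to 1); they miss things now and then, are a little off and sometimes report something else, mostly with a low value. They report only what shows in the picture. A call takes as long as a camera call. They do not tell look-alikes from the thing itself.
- bot.recognise(thing, camera): "location" ([column, row] as shares, 0 to 1, of the picture: columns of its width, rows of its height, amid what is visible of it).
- bot.place_of(thing, camera): "location" ([column, row] as shares, 0 to 1, of the picture: columns of its width, rows of its height: a listed point, or the origin of a listed thing).
The state is a dict: "t": time; "q": joint angles; "joint_vel": joint speeds; "joint_torque": joint torques, N m; "eef_pos": TCP position; "tool_rot": TCP orientation; "contact_force": force on the tool from outside, world axes, zero at the start; "torque": the same for the moment, N m; "gripper_width": opening from 0.0 (shut) to 1.0 (fully open).
Only numpy, scipy, OpenCV 4.12 (cv2) and the standard library are available. Lean on these libraries where they do the work, as an engineer would, in place of code of your own. Each camera call takes 0.05 s, during which the arm holds its last target.

## Working session

There is one attempt and no reset: what is moved stays moved. The work goes in short steps, Python scripts to look and compute and a tool call to move; the robot and the scene stay as the last step left them, time stands still between calls to the robot, and variables do not carry over. Pictures are saved under pics/ and viewed, and the job is handed in when it is done.

Besides the shell and the picture viewer there is one more tool, called after ">>>" as name(argument=value, ...), one argument or row to a line, values as JSON. step_arm: Moves the arm, as the interface text tells. Its arguments: {"type":"object","properties":{"increments":{"type":"array","items":{"type":"array","items":{"type":"number"}}},"force":{"type":"number"}},"required":["increments"]}

```bash
ls; mkdir -p pics; cat > h.py <<'E'
import numpy as np, cv2
from station import bot
def snap(cam,fn):
    d=bot.read_camera(cam); cv2.imwrite('pics/'+fn,cv2.cvtColor(d['color'],cv2.COLOR_RGB2BGR)); return d
def ray(d,loc):
    K=np.array(d['intrinsics']);E=np.array(d['extrinsics'])
    u=np.array([loc[0]*640,loc[1]*400,1.]);v=np.linalg.inv(K)@u
    v=np.array([v[0],-v[1],-v[2]]);return E[:3,3],E[:3,:3]@(v/np.linalg.norm(v))
def proj(d,p):
    K=np.array(d['intrinsics']);E=np.array(d['extrinsics'])
    c=E[:3,:3].T@(np.array(p)-E[:3,3]);v=K@np.array([c[0],-c[1],-c[2]]);return v[:2]/v[2]
def tri(rs):
    A=np.zeros((3,3));b=np.zeros(3)
    for o,r in rs:
        P=np.eye(3)-np.outer(r,r);A+=P;b+=P@o
    p=np.linalg.solve(A,b);return p,[np.linalg.norm((np.eye(3)-np.outer(r,r))@(p-o)) for o,r in rs]
E
python3 - <<'E'
from h import *
np.set_printoptions(precision=4,suppress=True)
o=bot.get_obs();print({k:np.round(v,4) for k,v in o.items()})
D={}
for c in ['scene','top','wrist']:
    D[c]=snap(c,c+'0.png');print(c,D[c].keys(),D[c]['intrinsics'],D[c]['extrinsics'])
    for t in ['press','carriage_knob','vial','lever_grip','lever_index','notch1','notch4','notch5','crimp_tin','beaker','tweezers']:
        print(c,t,[(np.round(np.array(r['location'])*[640,400],1).tolist(),round(r['conf'],2)) for r in bot.place_of(t,c)])
E
```

```text
pics
{'t': np.float64(0.0), 'q': array([ 1.1739,  0.4778,  0.0223,  1.5564, -0.0115,  1.1093, -0.0831]), 'joint_vel': array([-0.0011, -0.0014, -0.0001,  0.0001, -0.0002, -0.0003, -0.0006]), 'joint_torque': array([  0.0071, -59.6507,   1.6147, -28.1296,   0.0154,   0.005 ,
        -0.0003]), 'eef_pos': array([ 0.1921, -0.6465,  0.2303]), 'tool_rot': array([-0.0009,  0.9896,  0.1439, -0.0002]), 'contact_force': array([ 0.1954,  0.0646, -0.7415]), 'torque': array([0.0222, 0.0834, 0.0487]), 'gripper_width': np.float64(0.9979)}
scene dict_keys(['color', 'intrinsics', 'extrinsics']) [[413.7282   0.     322.6493]
 [  0.     413.7282 197.3051]
 [  0.       0.       1.    ]] [[-0.6074  0.3804 -0.6974 -0.2061]
 [-0.7944 -0.2999  0.5283  0.5084]
 [-0.0082  0.8749  0.4843  0.6107]
 [ 0.      0.      0.      1.    ]]
scene press [([273.5, 261.8], 0.72)]
scene carriage_knob [([338.8, 221.3], 0.7), ([311.9, 275.5], 0.51)]
scene vial [([300.3, 251.7], 0.58)]
scene lever_grip [([238.3, 192.2], 0.6)]
scene lever_index [([266.3, 202.1], 0.83), ([265.2, 210.8], 0.74)]
scene notch1 [([265.8, 223.3], 0.88
[... 1225 characters left out ...]
op notch5 [([252.0, 191.6], 0.6), ([250.3, 193.3], 0.59), ([252.8, 194.4], 0.43), ([292.7, 223.3], 0.43)]
top crimp_tin []
top beaker [([270.9, 190.3], 0.61), ([398.8, 216.4], 0.51)]
top tweezers [([290.4, 224.7], 0.5)]
wrist dict_keys(['color', 'intrinsics', 'extrinsics']) [[322.9175   0.     318.5615]
 [  0.     322.9175 199.1808]
 [  0.       0.       1.    ]] [[ 0.2851  0.9218  0.2626  0.2594]
 [-0.9585  0.2745  0.0772 -0.6267]
 [-0.0009 -0.2737  0.9618  0.3738]
 [ 0.      0.      0.      1.    ]]
wrist press []
wrist carriage_knob []
wrist vial []
wrist lever_grip []
wrist lever_index []
wrist notch1 []
wrist notch4 []
wrist notch5 []
wrist crimp_tin []
wrist beaker []
wrist tweezers []
```

View pics/scene0.png

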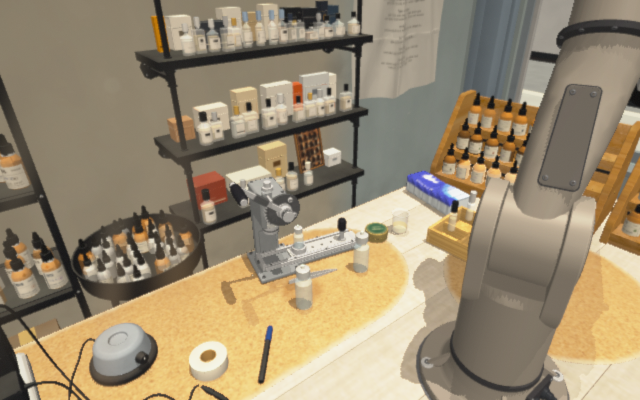

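View pics/top0.png

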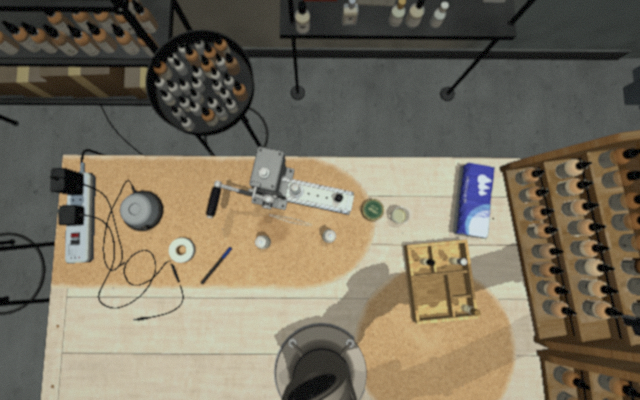

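```bash
python3 - <<'E'
import cv2
a=cv2.imread('pics/scene0.png');cv2.imwrite('pics/sc.png',cv2.resize(a[150:300,210:430],None,fx=3.6,fy=3.6,interpolation=cv2.INTER_CUBIC))
a=cv2.imread('pics/top0.png');cv2.imwrite('pics/tc.png',cv2.resize(a[150:280,200:420],None,fx=3.6,fy=3.6,interpolation=cv2.INTER_CUBIC))
E
```

```text
(no output)
```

View pics/sc.png

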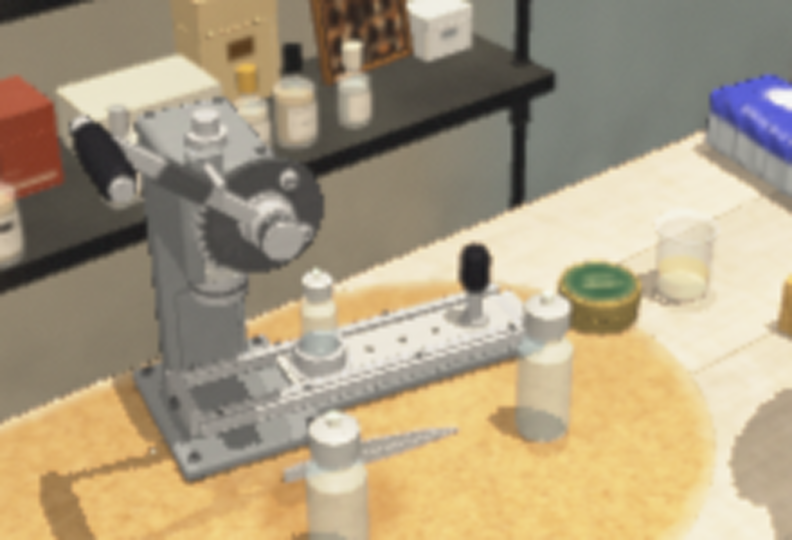

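View pics/tc.png

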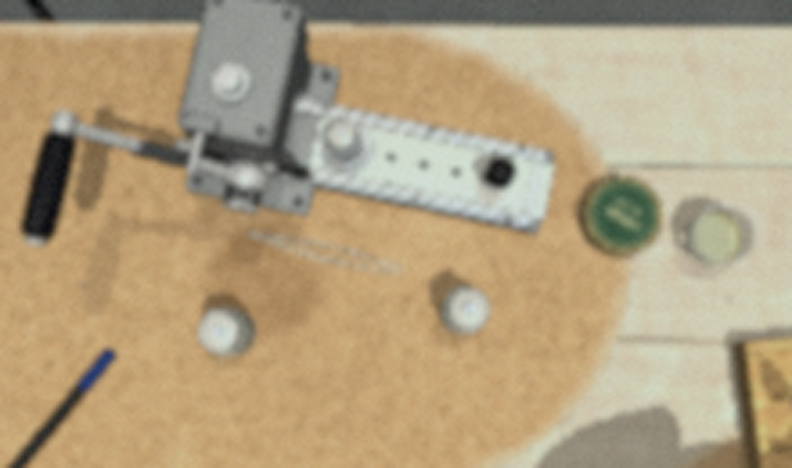

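```bash
cat > fit.py <<'E'
from h import *
from scipy.optimize import least_squares
def model(x,y,yaw,lev,car):
    R=np.array([[np.cos(yaw),-np.sin(yaw),0],[np.sin(yaw),np.cos(yaw),0],[0,0,1]])
    T=lambda p:R@np.array(p)+[x,y,0]
    a=.7-lev
    return dict(vial=T([0,-.065+car,.022]),knob=T([0,-.18+car,.064]),grip=T([-.088,-.018+.13*np.cos(a),.168+.13*np.sin(a)]),press=T([0,0,0]),shaft=T([-.088,-.018,.168]),ram=T([0,0,.22]))
E
python3 - <<'E'
from fit import *
D={c:bot.read_camera(c) for c in ['scene','top']}
obs=[('scene','knob',338.8,221.3),('top','knob',338.8,195.8),('scene','grip',238.3,192.2),('top','grip',213.9,200.6),('scene','vial',300.3,251.7),('top','vial',292.8,194.4),('scene','press',273.5,261.8),('top','press',270.6,188)]
# knob tri
for n in ['knob','grip','vial']:
    print(n,tri([ray(D[c],[u/640,v/400]) for c,m,u,v in obs if m==n]))
def f(p):
    m=model(*p,0,0);return np.concatenate([proj(D[c],m[n])-[u,v] for c,n,u,v in obs])
s=least_squares(f,[.75,.05,-.2],loss='soft_l1');print(s.x);print(f(s.x).reshape(-1,2).round(1))
for k,v in model(*s.x,0,0).items(): print(k,v.round(4),proj(D['scene'],v).round(1),proj(D['top'],v).round(1))
E
```

```text
knob (array([ 0.4521285 , -0.04169706,  0.06878951]), [np.float64(0.002152572207284492), np.float64(0.002152572207284363)])
grip (array([0.41483446, 0.22920436, 0.25545872]), [np.float64(0.001025359179755132), np.float64(0.0010253591797551149)])
vial (array([0.45817999, 0.07510467, 0.02711476]), [np.float64(0.00180206043972353), np.float64(0.001802060439723498)])
[ 0.48477874  0.13382209 -0.1908068 ]
[[ 1.6  1.8]
 [-0.3  0.3]
 [ 0.4  2.3]
 [-0.6  0.4]
 [-2.3 -1.9]
 [ 2.6 -4.6]
 [-0.5  3. ]
 [ 1.9 -1.5]]
vial [0.4725 0.07   0.022 ] [298.  249.8] [295.4 189.8]
knob [ 0.4506 -0.0429  0.064 ] [340.4 223.1] [338.5 196.1]
grip [0.4138 0.2305 0.2517] [238.7 194.5] [213.3 201. ]
press [0.4848 0.1338 0.    ] [273.  264.8] [272.5 186.5]
shaft [0.395  0.1328 0.168 ] [291.3 220.2] [265.1 213.8]
ram [0.4848 0.1338 0.22  ] [266.1 181.5] [262.7 170.6]
```

View pics/wrist0.png

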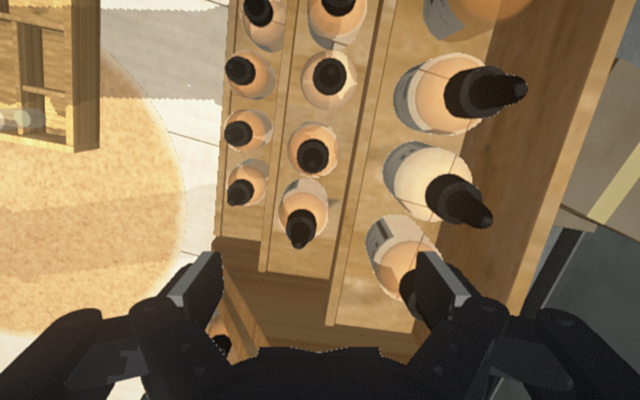

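```bash
python3 - <<'E'
from h import *
d=bot.read_camera('top');d2=bot.read_camera('scene')
for p in [[0,0,0],[0,0,.4],[.192,-.647,.231],[.192,-.647,0]]: print(p,proj(d,p),proj(d2,p))
for n,u,v,h in [('tin',372,209,.026),('beaker',398.5,215.5,.055),('tray',440,280,.03),('shelfcorner',505,165,.15),('shelfc2',540,345,.15),('shelf0',540,345,0),('vialR',329,236,.1),('vialL',262,241,.1)]:
    o,r=ray(d,[u/640,v/400]);print(n,o+r*(h-o[2])/r[2])
E
```

```text
[0, 0, 0] [320.71249447 371.43991925] [488.41832385 374.61266303]
[0, 0, 0.4] [328.43174411 457.44349717] [548.20320959 159.91322905]
[0.192, -0.647, 0.231] [639.27137127 312.0070793 ] [584.78639923 133.36058231]
[0.192, -0.647, 0] [563.84669698 296.87947288] [560.67726678 210.03537161]
tin [ 0.42144566 -0.1350935   0.026     ]
beaker [ 0.40211702 -0.19854794  0.055     ]
tray [ 0.23694698 -0.30830145  0.03      ]
shelfcorner [ 0.51601358 -0.4319408   0.15      ]
shelfc2 [ 0.10582506 -0.48596217  0.15      ]
shelf0 [ 0.06859457 -0.57461626  0.        ]
vialR [ 0.34718278 -0.01653028  0.1       ]
vialL [0.3341082  0.14704851 0.1       ]
```

>>> step_arm(
  increments=[
    [0, 0, 0.04, 0, 0, 0, -1],
    [0, 0, 0.08, 0, 0, 0, -1],
    [0.015, 0.03, 0.1, 0, 0, -4, -1],
    [0.035, 0.065, 0.1, 0, 0, -9, -1],
    [0.055, 0.1, 0.1, 0, 0, -14, -1],
    [0.075, 0.135, 0.1, 0, 0, -19, -1],
    [0.095, 0.17, 0.1, 0, 0, -24, -1],
    [0.115, 0.205, 0.1, 0, 0, -27.5, -1],
    [0.135, 0.24, 0.1, 0, 0, -27.5, -1],
    [0.155, 0.275, 0.1, 0, 0, -27.5, -1],
  ],
)

```text
t: 2.83
eef_pos: [0.3478, -0.3703, 0.3316]
tool_rot: [0.0, 0.995, -0.096, 0.0]
contact_force: [0.1, -0.8, -0.6]
gripper_width: 1.002
```

>>> step_arm(
  increments=[
    [0.015, 0.035, 0, 0, 0, 0, -1],
    [0.03, 0.07, 0, 0, 0, 0, -1],
    [0.05, 0.1, -0.01, 0, 0, 0, -1],
    [0.06, 0.14, -0.02, 0, 0, 0, -1],
    [0.07, 0.18, -0.04, 0, 0, 0, -1],
    [0.08, 0.215, -0.06, 0, 0, 0, -1],
    [0.09, 0.25, -0.08, 0, 0, 0, -1],
    [0.095, 0.28, -0.1, 0, 0, 0, -1],
    [0.1, 0.305, -0.12, 0, 0, 0, -1],
    [0.104, 0.329, -0.15, 0, 0, 0, -1],
  ],
)

```text
t: 3.67
eef_pos: [0.4529, -0.0411, 0.1821]
tool_rot: [-0.0, 0.995, -0.095, 0.002]
contact_force: [1.4, -0.6, 0.0]
gripper_width: 1.003
```

```bash
python3 - <<'E'
from fit import *
np.set_printoptions(precision=4,suppress=True)
D={}
for c in ['wrist','scene','top']:
    D[c]=snap(c,c+'1.png')
    for t in ['carriage_knob','vial']:
        print(c,t,[(np.round(np.array(r['location'])*[640,400],1).tolist(),round(r['conf'],2)) for r in bot.place_of(t,c)])
m=model(.4848,.1338,-.1908,0,0)
print(proj(D['wrist'],m['knob']),proj(D['wrist'],m['vial']),proj(D['wrist'],m['knob']+[0,0,.015]))
print(bot.get_obs()['eef_pos'])
E
```

```text
wrist carriage_knob [([321.4, 203.5], 0.89), ([416.5, 191.6], 0.2)]
wrist vial [([204.0, 189.3], 0.75), ([315.8, 274.4], 0.63)]
scene carriage_knob [([339.8, 222.2], 0.57), ([268.6, 222.0], 0.57)]
scene vial [([361.3, 271.3], 0.69), ([302.9, 303.7], 0.64), ([298.6, 249.4], 0.53)]
top carriage_knob [([339.3, 197.4], 0.83), ([288.8, 223.0], 0.28)]
top vial [([264.5, 240.7], 0.7), ([328.8, 238.2], 0.67), ([292.4, 194.5], 0.45)]
[322.3666 196.9105] [202.5477 185.2471] [322.5487 201.8898]
[ 0.4519 -0.0443  0.1823]
```

View pics/wrist1.png

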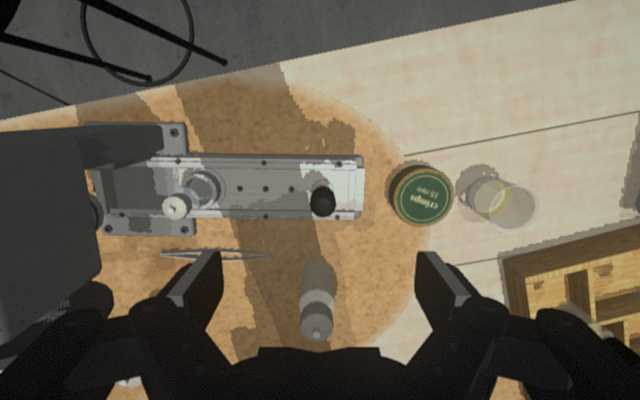

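>>> step_arm(
  increments=[
    [-0.001, 0, -0.035, 0, 0, 0, -1],
    [-0.001, 0.001, -0.07, 0, 0, 0, -1],
    [-0.002, 0.001, -0.105, 0, 0, 0, -1],
    [-0.002, 0.001, -0.13, 0, 0, 0, -1],
    [-0.002, 0.001, -0.133, 0, 0, 0, -0.5],
    [-0.002, 0.001, -0.133, 0, 0, 0, 0],
    [-0.002, 0.001, -0.133, 0, 0, 0, 1],
    [-0.002, 0.001, -0.133, 0, 0, 0, 1],
    [-0.002, 0.001, -0.133, 0, 0, 0, 1],
    [-0.002, 0.001, -0.133, 0, 0, 0, 1],
  ],
  force=25,
)

```text
t: 4.95
eef_pos: [0.4506, -0.0424, 0.05]
tool_rot: [0.0, 0.995, -0.096, 0.002]
contact_force: [-1.5, -0.7, 7.7]
gripper_width: 0.248
```

>>> step_arm(
  increments=[
    [0.001, 0.005, 0, 0, 0, 0, 1],
    [0.0025, 0.013, 0, 0, 0, 0, 1],
    [0.0042, 0.022, 0, 0, 0, 0, 1],
    [0.006, 0.031, 0, 0, 0, 0, 1],
    [0.0077, 0.04, 0, 0, 0, 0, 1],
    [0.0095, 0.049, 0, 0, 0, 0, 1],
    [0.0107, 0.055, 0, 0, 0, 0, 1],
    [0.0114, 0.059, 0, 0, 0, 0, 1],
    [0.0118, 0.061, 0, 0, 0, 0, 1],
    [0.0118, 0.061, 0, 0, 0, 0, 1],
  ],
)

```text
t: 5.78
eef_pos: [0.4634, 0.0194, 0.05]
tool_rot: [-0.0, 0.995, -0.095, 0.002]
contact_force: [1.0, 0.6, 6.4]
gripper_width: 0.246
```

>>> step_arm(
  increments=[
    [0.0002, 0.001, 0, 0, 0, 0, 1],
    [0.0004, 0.002, 0, 0, 0, 0, 1],
    [0.0006, 0.003, 0, 0, 0, 0, 1],
    [0.0008, 0.004, 0, 0, 0, 0, 1],
    [0.0008, 0.004, 0, 0, 0, 0, 1],
  ],
)

```text
t: 6.2
eef_pos: [0.4634, 0.0199, 0.05]
tool_rot: [0.002, 0.995, -0.097, 0.002]
contact_force: [1.1, -9.4, 10.0]
gripper_width: 0.246
```

>>> step_arm(
  increments=[
    [0.0004, 0.002, 0, 0, 0, 0, 1],
    [0.0008, 0.004, 0, 0, 0, 0, 1],
    [0.0008, 0.004, 0, 0, 0, 0, 1],
    [0.0008, 0.004, 0, 0, 0, 0, 1],
  ],
)

```text
t: 6.53
eef_pos: [0.4634, 0.02, 0.0499]
tool_rot: [0.004, 0.995, -0.098, 0.001]
contact_force: [-0.3, -20.9, 14.5]
gripper_width: 0.244
```

```bash
python3 - <<'E'
from fit import *
for c in ['wrist','scene','top']:
    d=snap(c,c+'2.png')
    for t in ['carriage_knob','vial']:
        print(c,t,[(np.round(np.array(r['location'])*[640,400],1).tolist(),round(r['conf'],2)) for r in bot.place_of(t,c)])
    m=model(.4848,.1338,-.1908,0,.065); print(proj(d,m['knob']),proj(d,m['vial']))
print(bot.get_obs()['eef_pos'],bot.get_obs()['contact_force'])
a=cv2.imread('pics/scene2.png');cv2.imwrite('pics/sc2.png',cv2.resize(a[150:300,210:430],None,fx=3.6,fy=3.6,interpolation=cv2.INTER_CUBIC))
E
```

```text
wrist carriage_knob [([319.0, 280.2], 0.79)]
wrist vial [([114.6, 242.2], 0.88)]
[318.78926531 272.80905177] [114.96552257 238.01106105]
scene carriage_knob [([316.0, 227.0], 0.59)]
scene vial [([362.2, 271.2], 0.71), ([276.2, 257.7], 0.6), ([272.5, 266.0], 0.25)]
[316.53719013 229.78074371] [272.39242401 257.30836182]
top carriage_knob []
top vial [([329.1, 234.1], 0.6)]
[313.75510973 191.17973283] [271.75170283 185.16954637]
[0.46343166 0.02004897 0.04995097] [ -0.67469016 -19.79373382  13.83209333]
```

View pics/sc2.png

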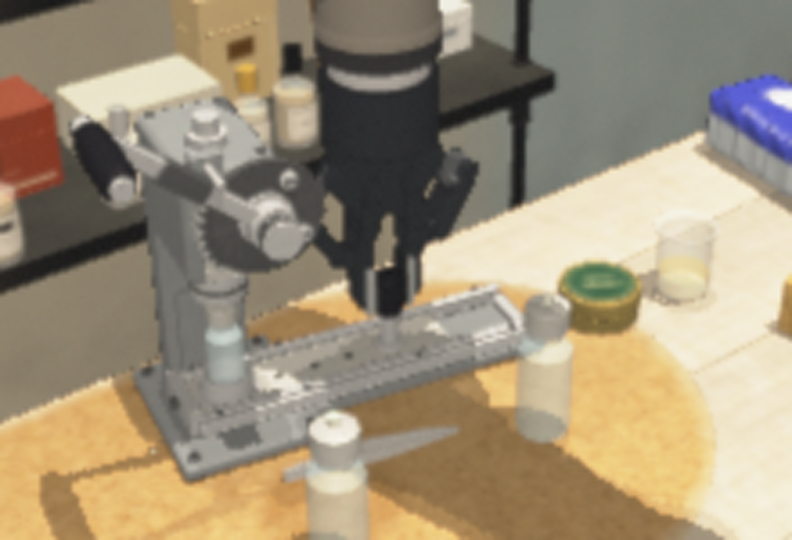

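>>> step_arm(
  increments=[
    [0, -0.003, 0, 0, 0, 0, 0.3],
    [0, -0.004, 0, 0, 0, 0, -0.3],
    [0, -0.004, 0, 0, 0, 0, -0.5],
    [0, -0.004, 0.015, 0, 0, 0, -0.5],
    [0, -0.004, 0.05, 0, 0, 0, -0.5],
    [-0.003, -0.004, 0.09, 0, 0, 0, -0.5],
    [-0.005, 0, 0.13, 0, 0, 0, -0.5],
    [-0.01, 0.005, 0.17, 0, 0, 0, -0.5],
    [-0.015, 0.01, 0.21, 0, 0, 0, -0.5],
    [-0.02, 0.02, 0.25, 0, 0, 0, -0.5],
  ],
)

```text
t: 7.82
eef_pos: [0.4417, 0.0473, 0.3004]
tool_rot: [0.0, 0.995, -0.095, 0.0]
contact_force: [0.6, -0.9, -0.6]
gripper_width: 0.749
```

>>> step_arm(
  increments=[
    [-0.01, 0.03, 0.015, 0, 0, 0, -0.5],
    [-0.02, 0.065, 0.02, 0, 0, 0, -0.5],
    [-0.025, 0.1, 0.03, 0, 0, 0, -0.5],
    [-0.028, 0.135, 0.04, 0, 0, 0, -0.5],
    [-0.03, 0.16, 0.04, 0, 0, 0, -0.5],
    [-0.032, 0.185, 0.04, 0, 0, 0, -0.5],
    [-0.032, 0.185, 0.04, 0, 0, 0, -0.5],
    [-0.032, 0.185, 0.04, 0, 0, 0, -0.5],
  ],
)

```text
t: 8.48
eef_pos: [0.4096, 0.2337, 0.3382]
tool_rot: [-0.0, 0.996, -0.093, -0.0]
contact_force: [-0.7, -0.2, -0.1]
gripper_width: 0.75
```

```bash
python3 - <<'E'
from fit import *
np.set_printoptions(precision=4,suppress=True)
for c in ['wrist','scene','top']:
    d=snap(c,c+'3.png')
    for t in ['lever_grip','carriage_knob','vial','lever_index','notch1']:
        print(c,t,[(np.round(np.array(r['location'])*[640,400],1).tolist(),round(r['conf'],2)) for r in bot.place_of(t,c)])
    m=model(.4848,.1338,-.1908,0,.065); print({k:proj(d,v).round(1) for k,v in m.items()})
print(bot.get_obs()['eef_pos'],bot.get_obs()['contact_force'])
a=cv2.imread('pics/scene3.png');cv2.imwrite('pics/sc3.png',cv2.resize(a[150:300,210:430],None,fx=3.6,fy=3.6,interpolation=cv2.INTER_CUBIC))
E
```

```text
wrist lever_grip []
wrist carriage_knob [([481.9, 91.1], 0.72)]
wrist vial [([489.3, 163.8], 0.92), ([378.5, 193.7], 0.88), ([397.9, 140.6], 0.48)]
wrist lever_index [([400.5, 137.7], 0.95)]
wrist notch1 [([386.6, 139.9], 0.87), ([381.0, 132.7], 0.63)]
{'vial': array([382. ,  89.6]), 'knob': array([482.6,  88.3]), 'grip': array([323., 199.]), 'press': array([379.1,  90.4]), 'shaft': array([422.8, 176.2]), 'ram': array([431.1,  76.2])}
scene lever_grip [([237.8, 192.9], 0.68)]
scene carriage_knob [([317.2, 229.1], 0.68)]
scene vial [([361.7, 268.9], 0.97), ([274.8, 258.9], 0.74), ([306.0, 307.9], 0.7)]
scene lever_index [([268.4, 204.0], 0.61)]
scene notch1 [([268.2, 211.9], 0.93), ([269.2, 223.1], 0.79), ([266.5, 220.9], 0.66)]
{'vial': array([272.4, 257.3]), 'knob': array([316.5, 229.8]), 'grip': array([238.7, 194.5]), 'press': array([273. , 264.8]), 'shaft': array([291.3, 220.2]), 'ram': array([266.1, 181.5])}
top lever_grip [([214.0, 200.5], 0.77)]
top carriage_knob [([314.9, 190.3], 0.6), ([251.7, 196.6], 0.56)]
top vial [([325.5, 237.6], 0.49), ([264.0, 239.3], 0.43)]
top lever_index [([249.2, 192.3], 0.68)]
top notch1 [([251.0, 192.7], 0.56), ([255.1, 200.5], 0.52), ([252.3, 194.9], 0.51)]
{'vial': array([271.8, 185.2]), 'knob': array([313.8, 191.2]), 'grip': array([213.3, 201. ]), 'press': array([272.5, 186.4]), 'shaft': array([265.1, 213.8]), 'ram': array([262.7, 170.6])}
[0.4106 0.232  0.3383] [-0.4653 -0.2727 -0.0431]
```

View pics/sc3.png

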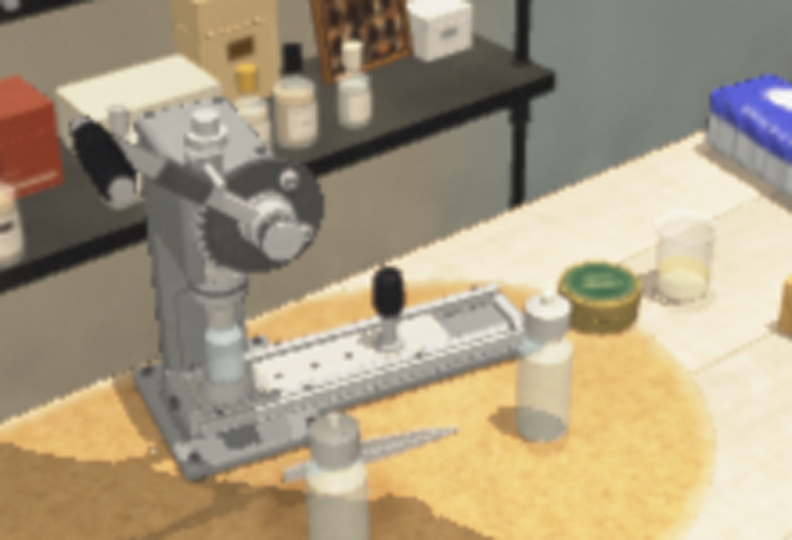

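View pics/wrist3.png

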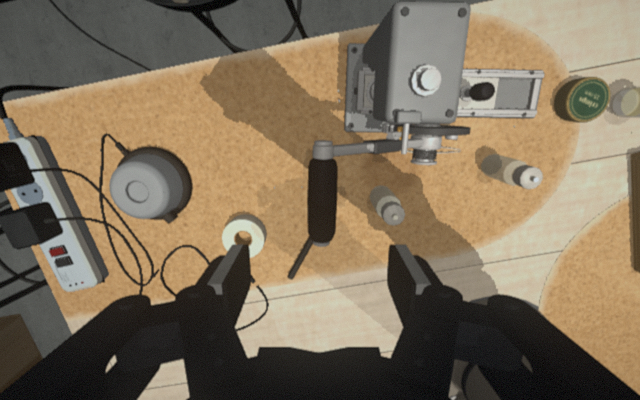

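>>> step_arm(
  increments=[
    [0.002, -0.0015, -0.035, 0, 0, 0, -0.5],
    [0.002, -0.0015, -0.07, 0, 0, 0, -0.5],
    [0.002, -0.0015, -0.1, 0, 0, 0, -0.5],
    [0.002, -0.0015, -0.108, 0, 0, 0, -0.5],
    [0.002, -0.0015, -0.108, 0, 0, 0, -0.2],
  ],
)

```text
t: 9.8
eef_pos: [0.4114, 0.2296, 0.2285]
tool_rot: [0.001, 0.995, -0.095, -0.002]
contact_force: [-0.3, -0.6, 0.3]
gripper_width: 0.625
```

>>> step_arm(
  increments=[
    [0, 0, 0, 0, 0, 0, 0.2],
    [0, 0, 0, 0, 0, 0, 0.5],
    [0, 0, 0, 0, 0, 0, 1],
    [0, 0, 0, 0, 0, 0, 1],
    [0, 0, 0, 0, 0, 0, 1],
  ],
  force=60,
)

```text
t: 10.22
eef_pos: [0.4137, 0.231, 0.2322]
tool_rot: [-0.001, 0.995, -0.096, 0.002]
contact_force: [-0.5, -1.3, 6.1]
gripper_width: 0.233
```

```bash
python3 - <<'E'
from fit import *
np.set_printoptions(precision=4,suppress=True)
o=bot.get_obs();print(o['eef_pos'],o['contact_force'],o['gripper_width'])
for c in ['wrist','scene']:
    d=snap(c,c+'4.png')
a=cv2.imread('pics/scene4.png');cv2.imwrite('pics/sc4.png',cv2.resize(a[150:300,210:430],None,fx=3.6,fy=3.6,interpolation=cv2.INTER_CUBIC))
us=np.array([0,.05,.1,.15,.2,.25,.3,.4,.5,.6,.7,.8,.885,.95])
for L in us:
    u=.13*(np.cos(.7-L)-np.cos(.7));w=.13*(np.sin(.7-L)-np.sin(.7));print(L,round(.1896*u,4),round(.982*u,4),round(w,4))
E
```

```text
[0.4137 0.231  0.2322] [-0.4512 -1.2588  6.147 ] 0.23255822439295337
0.0 0.0 0.0 0.0
0.05 0.0008 0.004 -0.0051
0.1 0.0015 0.0077 -0.0103
0.15 0.0022 0.0112 -0.0158
0.2 0.0028 0.0144 -0.0214
0.25 0.0033 0.0173 -0.0272
0.3 0.0039 0.0199 -0.0331
0.4 0.0047 0.0243 -0.0453
0.5 0.0053 0.0275 -0.0579
0.6 0.0057 0.0294 -0.0708
0.7 0.0058 0.03 -0.0837
0.8 0.0057 0.0294 -0.0967
0.885 0.0054 0.0278 -0.1077
0.95 0.005 0.0261 -0.1159
```

View pics/sc4.png

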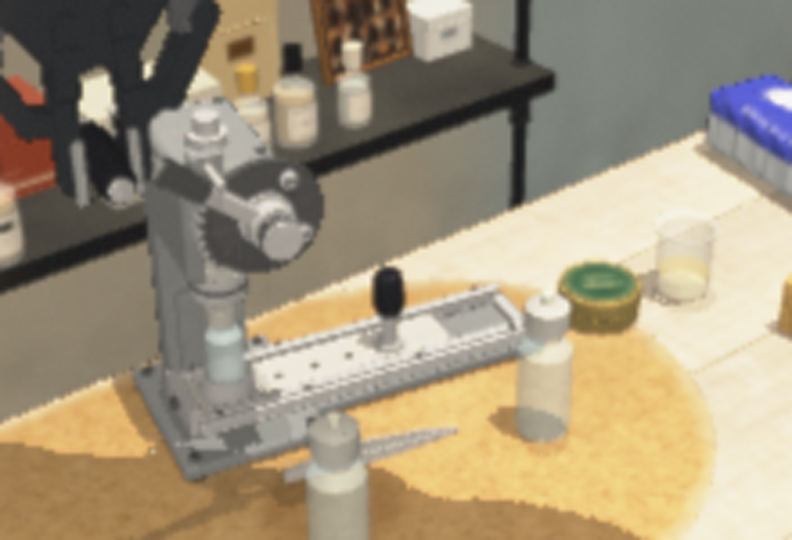

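View pics/wrist4.png

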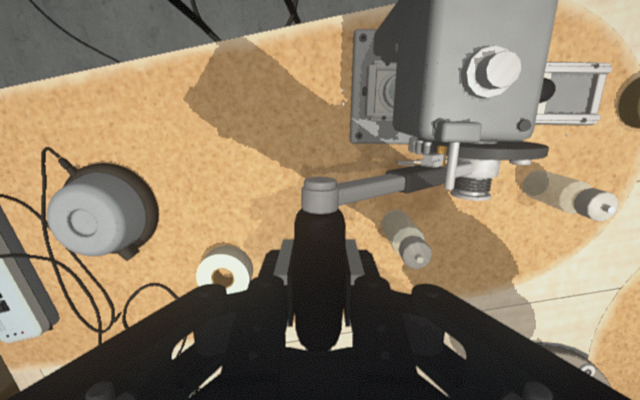

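```bash
python3 - <<'E'
import numpy as np
p=np.zeros(3)
for L in np.arange(.05,.56,.025):
    u=130*(np.cos(.7-L)-np.cos(.7));w=130*(np.sin(.7-L)-np.sin(.7))
    q=np.round([.1896*u,.982*u,w],1);print(round(L,3),np.round((q-p)/1000,4).tolist());p=q
E
```

```text
0.05 [0.0008, 0.004, -0.0051]
0.075 [0.0003, 0.0019, -0.0026]
0.1 [0.0004, 0.0018, -0.0026]
0.125 [0.0003, 0.0018, -0.0027]
0.15 [0.0004, 0.0017, -0.0028]
0.175 [0.0003, 0.0016, -0.0028]
0.2 [0.0003, 0.0016, -0.0028]
0.225 [0.0003, 0.0015, -0.0029]
0.25 [0.0002, 0.0014, -0.0029]
0.275 [0.0003, 0.0014, -0.0029]
0.3 [0.0003, 0.0012, -0.003]
0.325 [0.0002, 0.0012, -0.003]
0.35 [0.0002, 0.0012, -0.0031]
0.375 [0.0002, 0.001, -0.003]
0.4 [0.0002, 0.001, -0.0031]
0.425 [0.0002, 0.0009, -0.0031]
0.45 [0.0001, 0.0009, -0.0032]
0.475 [0.0002, 0.0007, -0.0031]
0.5 [0.0001, 0.0007, -0.0032]
0.525 [0.0001, 0.0006, -0.0032]
0.55 [0.0001, 0.0005, -0.0032]
```

>>> step_arm(
  increments=[
    [0.0008, 0.004, -0.0051, 0, 0, 0, 1],
    [0.0008, 0.004, -0.0051, 0, 0, 0, 1],
    [0.0008, 0.004, -0.0051, 0, 0, 0, 1],
  ],
)

```text
t: 10.57
eef_pos: [0.4145, 0.2352, 0.2268]
tool_rot: [-0.001, 0.995, -0.095, 0.001]
contact_force: [1.0, -0.9, 5.6]
gripper_width: 0.233
```

>>> step_arm(
  increments=[
    [0.0003, 0.0019, -0.0026, 0, 0, 0, 1],
    [0.0003, 0.0019, -0.0026, 0, 0, 0, 1],
    [0.0003, 0.0019, -0.0026, 0, 0, 0, 1],
  ],
)

```text
t: 10.82
eef_pos: [0.4149, 0.237, 0.2242]
tool_rot: [-0.001, 0.995, -0.096, 0.001]
contact_force: [0.7, -1.0, 5.3]
gripper_width: 0.234
```

>>> step_arm(
  increments=[
    [0.0004, 0.0018, -0.0026, 0, 0, 0, 1],
    [0.0004, 0.0018, -0.0026, 0, 0, 0, 1],
    [0.0004, 0.0018, -0.0026, 0, 0, 0, 1],
  ],
)

```text
t: 11.07
eef_pos: [0.4153, 0.2388, 0.2216]
tool_rot: [-0.001, 0.995, -0.096, 0.001]
contact_force: [0.2, -0.1, 6.7]
gripper_width: 0.235
```

>>> step_arm(
  increments=[
    [0.0003, 0.0018, -0.0027, 0, 0, 0, 1],
    [0.0003, 0.0018, -0.0027, 0, 0, 0, 1],
    [0.0003, 0.0018, -0.0027, 0, 0, 0, 1],
  ],
)

```text
t: 11.32
eef_pos: [0.4157, 0.2406, 0.2189]
tool_rot: [-0.001, 0.995, -0.096, 0.001]
contact_force: [0.4, -0.4, 6.1]
gripper_width: 0.232
```

>>> step_arm(
  increments=[
    [0.0004, 0.0017, -0.0028, 0, 0, 0, 1],
    [0.0004, 0.0017, -0.0028, 0, 0, 0, 1],
    [0.0004, 0.0017, -0.0028, 0, 0, 0, 1],
  ],
)

```text
t: 11.57
eef_pos: [0.416, 0.2423, 0.216]
tool_rot: [-0.001, 0.995, -0.096, 0.001]
contact_force: [0.7, -0.1, 5.0]
gripper_width: 0.235
```

>>> step_arm(
  increments=[
    [0.0003, 0.0016, -0.0028, 0, 0, 0, 1],
    [0.0003, 0.0016, -0.0028, 0, 0, 0, 1],
    [0.0003, 0.0016, -0.0028, 0, 0, 0, 1],
  ],
)

```text
t: 11.82
eef_pos: [0.4164, 0.2439, 0.2132]
tool_rot: [-0.001, 0.995, -0.096, 0.001]
contact_force: [0.3, -0.3, 5.4]
gripper_width: 0.235
```

>>> step_arm(
  increments=[
    [0.0003, 0.0016, -0.0028, 0, 0, 0, 1],
    [0.0003, 0.0016, -0.0028, 0, 0, 0, 1],
    [0.0003, 0.0016, -0.0028, 0, 0, 0, 1],
  ],
)

```text
t: 12.07
eef_pos: [0.4167, 0.2455, 0.2104]
tool_rot: [-0.001, 0.995, -0.096, 0.001]
contact_force: [0.4, -0.4, 5.7]
gripper_width: 0.234
```

>>> step_arm(
  increments=[
    [0.0003, 0.0015, -0.0029, 0, 0, 0, 1],
    [0.0003, 0.0015, -0.0029, 0, 0, 0, 1],
    [0.0003, 0.0015, -0.0029, 0, 0, 0, 1],
  ],
)

```text
t: 12.32
eef_pos: [0.417, 0.2469, 0.2076]
tool_rot: [-0.001, 0.995, -0.096, 0.001]
contact_force: [0.4, -0.7, 7.2]
gripper_width: 0.234
```

>>> step_arm(
  increments=[
    [0.0002, 0.0014, -0.0029, 0, 0, 0, 1],
    [0.0002, 0.0014, -0.0029, 0, 0, 0, 1],
    [0.0002, 0.0014, -0.0029, 0, 0, 0, 1],
  ],
)

```text
t: 12.57
eef_pos: [0.4173, 0.2483, 0.2048]
tool_rot: [-0.001, 0.995, -0.096, 0.001]
contact_force: [0.1, -0.7, 7.4]
gripper_width: 0.237
```

>>> step_arm(
  increments=[
    [0.0003, 0.0014, -0.0029, 0, 0, 0, 1],
    [0.0003, 0.0014, -0.0029, 0, 0, 0, 1],
    [0.0003, 0.0014, -0.0029, 0, 0, 0, 1],
  ],
)

```text
t: 12.82
eef_pos: [0.4175, 0.2497, 0.2017]
tool_rot: [-0.001, 0.995, -0.096, 0.001]
contact_force: [1.0, -0.4, 6.0]
gripper_width: 0.237
```

>>> step_arm(
  increments=[
    [0.0003, 0.0012, -0.003, 0, 0, 0, 1],
    [0.0003, 0.0012, -0.003, 0, 0, 0, 1],
    [0.0003, 0.0012, -0.003, 0, 0, 0, 1],
  ],
)

```text
t: 13.07
eef_pos: [0.4178, 0.2511, 0.1984]
tool_rot: [-0.001, 0.995, -0.096, 0.001]
contact_force: [2.7, 0.6, 4.1]
gripper_width: 0.23
```

>>> step_arm(
  increments=[
    [0.0002, 0.0012, -0.003, 0, 0, 0, 1],
    [0.0002, 0.0012, -0.003, 0, 0, 0, 1],
    [0.0002, 0.0012, -0.003, 0, 0, 0, 1],
  ],
)

```text
t: 13.32
eef_pos: [0.418, 0.2523, 0.1952]
tool_rot: [-0.001, 0.995, -0.095, 0.001]
contact_force: [4.3, 1.9, 4.3]
gripper_width: 0.236
```

>>> step_arm(
  increments=[
    [0.0002, 0.0012, -0.0031, 0, 0, 0, 1],
    [0.0002, 0.0012, -0.0031, 0, 0, 0, 1],
    [0.0002, 0.0012, -0.0031, 0, 0, 0, 1],
  ],
)

```text
t: 13.57
eef_pos: [0.4182, 0.2534, 0.1919]
tool_rot: [-0.001, 0.995, -0.096, 0.001]
contact_force: [5.3, 2.0, 4.2]
gripper_width: 0.238
```

>>> step_arm(
  increments=[
    [0.0002, 0.001, -0.003, 0, 0, 0, 1],
    [0.0002, 0.001, -0.003, 0, 0, 0, 1],
    [0.0002, 0.001, -0.003, 0, 0, 0, 1],
  ],
)

```text
t: 13.82
eef_pos: [0.4184, 0.2544, 0.189]
tool_rot: [-0.001, 0.995, -0.096, 0.001]
contact_force: [5.2, 1.5, 6.8]
gripper_width: 0.234
```

>>> step_arm(
  increments=[
    [0.0002, 0.001, -0.0031, 0, 0, 0, 1],
    [0.0002, 0.001, -0.0031, 0, 0, 0, 1],
    [0.0002, 0.001, -0.0031, 0, 0, 0, 1],
  ],
)

```text
t: 14.07
eef_pos: [0.4186, 0.2553, 0.186]
tool_rot: [-0.001, 0.995, -0.096, 0.001]
contact_force: [4.0, -0.4, 7.7]
gripper_width: 0.235
```

>>> step_arm(
  increments=[
    [0.0002, 0.0009, -0.0031, 0, 0, 0, 1],
    [0.0002, 0.0009, -0.0031, 0, 0, 0, 1],
    [0.0002, 0.0009, -0.0031, 0, 0, 0, 1],
  ],
)

```text
t: 14.32
eef_pos: [0.4188, 0.2562, 0.183]
tool_rot: [-0.001, 0.995, -0.096, 0.001]
contact_force: [5.9, 0.2, 8.4]
gripper_width: 0.235
```

>>> step_arm(
  increments=[
    [0.0001, 0.0009, -0.0032, 0, 0, 0, 1],
    [0.0001, 0.0009, -0.0032, 0, 0, 0, 1],
    [0.0001, 0.0009, -0.0032, 0, 0, 0, 1],
  ],
)

```text
t: 14.57
eef_pos: [0.419, 0.257, 0.1796]
tool_rot: [-0.001, 0.995, -0.096, 0.001]
contact_force: [4.5, 0.3, 6.9]
gripper_width: 0.233
```

>>> step_arm(
  increments=[
    [0.0002, 0.0007, -0.0031, 0, 0, 0, 1],
    [0.0002, 0.0007, -0.0031, 0, 0, 0, 1],
    [0.0002, 0.0007, -0.0031, 0, 0, 0, 1],
  ],
)

```text
t: 14.82
eef_pos: [0.4191, 0.2578, 0.1764]
tool_rot: [-0.001, 0.995, -0.096, 0.001]
contact_force: [3.7, 1.0, 5.8]
gripper_width: 0.236
```

>>> step_arm(
  increments=[
    [0.0001, 0.0007, -0.0032, 0, 0, 0, 1],
    [0.0001, 0.0007, -0.0032, 0, 0, 0, 1],
    [0.0001, 0.0007, -0.0032, 0, 0, 0, 1],
  ],
)

```text
t: 15.07
eef_pos: [0.4193, 0.2584, 0.1731]
tool_rot: [-0.001, 0.995, -0.096, 0.001]
contact_force: [6.3, 2.1, 0.4]
gripper_width: 0.238
```

>>> step_arm(
  increments=[
    [0.0001, 0.0006, -0.0032, 0, 0, 0, 1],
    [0.0001, 0.0006, -0.0032, 0, 0, 0, 1],
    [0.0001, 0.0006, -0.0032, 0, 0, 0, 1],
  ],
)

```text
t: 15.32
eef_pos: [0.4193, 0.259, 0.1697]
tool_rot: [-0.001, 0.995, -0.096, 0.001]
contact_force: [5.4, 1.8, 4.2]
gripper_width: 0.236
```

>>> step_arm(
  increments=[
    [0.0001, 0.0005, -0.0032, 0, 0, 0, 1],
    [0.0001, 0.0005, -0.0032, 0, 0, 0, 1],
    [0.0001, 0.0005, -0.0032, 0, 0, 0, 1],
  ],
)

```text
t: 15.57
eef_pos: [0.4194, 0.2594, 0.1666]
tool_rot: [-0.001, 0.995, -0.096, 0.001]
contact_force: [5.9, -0.3, 5.3]
gripper_width: 0.238
```

```bash
cat > an.py <<'E'
from fit import *
rest=np.array([.4137,.2310,.2322])
def lev(p):
    d=np.array(p)-rest
    u=.1896*d[0]+.982*d[1]
    return .7-np.arctan2(.13*np.sin(.7)+d[2],.13*np.cos(.7)+u), np.hypot(.13*np.sin(.7)+d[2],.13*np.cos(.7)+u)
E
cat > data.py <<'E'
data=[([.4137,.2310,.2322],[-.5,-1.3,6.1]),([0.4145,0.2352,0.2268],[1.0,-0.9,5.6]),([.4149,.237,.2242],[.7,-1,5.3]),([.4153,.2388,.2216],[.2,-.1,6.7]),([.4157,.2406,.2189],[.4,-.4,6.1]),([.416,.2423,.216],[.7,-.1,5.0]),([.4164,.2439,.2132],[.3,-.3,5.4]),([.4167,.2455,.2104],[.4,-.4,5.7]),([.417,.2469,.2076],[.4,-.7,7.2]),([.4173,.2483,.2048],[.1,-.7,7.4]),([.4175,.2497,.2017],[1,-.4,6]),([.4178,.2511,.1984],[2.7,.6,4.1]),([.418,.2523,.1952],[4.3,1.9,4.3]),([.4182,.2534,.1919],[5.3,2,4.2]),([.4184,.2544,.189],[5.2,1.5,6.8]),([.4186,.2553,.186],[4,-.4,7.7]),([.4188,.2562,.183],[5.9,.2,8.4]),([.419,.257,.1796],[4.5,.3,6.9]),([.4191,.2578,.1764],[3.7,1,5.8]),([.4193,.2584,.1731],[6.3,2.1,.4]),([.4193,.259,.1697],[5.4,1.8,4.2]),([.4194,.2594,.1666],[5.9,-.3,5.3])]
E
python3 - <<'E'
from an import *; from data import data
X=[]
for p,f in data:
    L,r=lev(p);fu=.1896*f[0]+.982*f[1]
    Ft=f[2]*np.cos(.7-L)-fu*np.sin(.7-L); X.append((L,Ft,f[2]));print(round(L,3),round(r,4),round(Ft,2),f[2])
X=np.array(X);M=X[:,0]>.17
for col in (1,2):
    g=lambda q:q[0]+q[1]*np.sin(2*np.pi*(X[M,0]-q[2])/.19)-X[M,col]
    for sft in (.3,.36):
        s=least_squares(g,[5,2,sft],loss='soft_l1');print(s.x,s.cost,'notch4',s.x[2]+.57)
for c in ['scene','wrist','top']:
    d=snap(c,c+'5.png')
    for t in ['lever_grip','lever_index','notch1','carriage_knob','vial']:
        print(c,t,[(np.round(np.array(r['location'])*[640,400],1).tolist(),round(r['conf'],2)) for r in bot.place_of(t,c)])
a=cv2.imread('pics/scene5.png');cv2.imwrite('pics/sc5.png',cv2.resize(a[160:260,210:310],None,fx=6,fy=6,interpolation=cv2.INTER_CUBIC))
a=cv2.imread('pics/wrist5.png');cv2.imwrite('pics/wc5.png',a)
E
```

```text
0.0 0.13 5.55 6.1
0.053 0.13 4.89 5.6
0.078 0.1299 4.8 5.3
0.102 0.1299 5.57 6.7
0.127 0.13 5.3 6.1
0.153 0.1299 4.25 5.0
0.178 0.1299 4.8 5.4
0.203 0.13 5.16 5.7
0.227 0.1299 6.69 7.2
0.252 0.13 6.96 7.4
0.278 0.1299 5.56 6
0.305 0.1299 3.36 4.1
0.332 0.1299 3.05 4.3
0.359 0.1298 2.96 4.2
0.382 0.1298 5.69 6.8
0.406 0.1298 7.26 7.7
0.431 0.1298 7.75 8.4
0.458 0.1298 6.42 6.9
0.483 0.1298 5.3 5.8
0.509 0.1298 -0.23 0.4
0.535 0.1297 3.69 4.2
0.56 0.1297 5.13 5.3
[ 5.14088258 -2.2791787   0.28317208] 4.28229007654388 notch4 0.8531720827315099
[5.14088257 2.27917872 0.37817208] 4.28229007654388 notch4 0.9481720826855906
[ 5.77816329 -2.09495257  0.66244733] 4.211688533190062 notch4 1.2324473322871348
[5.77816329 2.09495256 0.37744733] 4.211688533190062 notch4 0.9474473322963539
scene lever_grip [([226.7, 227.0], 0.66)]
scene lever_index [([265.9, 212.3], 0.65)]
scene notch1 [([266.3, 221.5], 0.98), ([264.4, 208.9], 0.82), ([267.6, 223.9], 0.77), ([374.8, 237.0], 0.63)]
scene carriage_knob [([312.8, 228.3], 0.86), ([275.6, 258.0], 0.25)]
scene vial [([303.6, 303.1], 0.97), ([362.7, 270.2], 0.91), ([275.7, 257.7], 0.72), ([265.5, 219.1], 0.17)]
wrist lever_grip [([318.5, 278.5], 0.71)]
wrist lever_index [([523.0, 184.4], 0.87)]
wrist notch1 [([499.3, 171.7], 0.93), ([501.6, 173.7], 0.82), ([536.2, 189.9], 0.57)]
wrist carriage_knob []
wrist vial [([453.5, 89.1], 0.95), ([436.9, 244.0], 0.93)]
top lever_grip [([211.0, 202.8], 0.85)]
top lever_index [([245.9, 193.8], 0.83)]
top notch1 [([252.0, 197.1], 0.75), ([250.8, 195.2], 0.52), ([251.9, 194.5], 0.45)]
top carriage_knob [([313.7, 192.2], 0.78)]
top vial [([327.4, 235.9], 0.54), ([267.5, 239.8], 0.37)]
```

View pics/sc5.png

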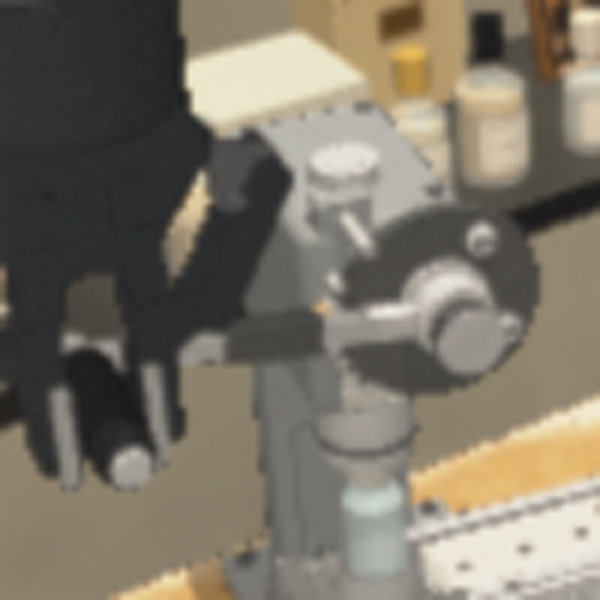

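View pics/wrist5.png

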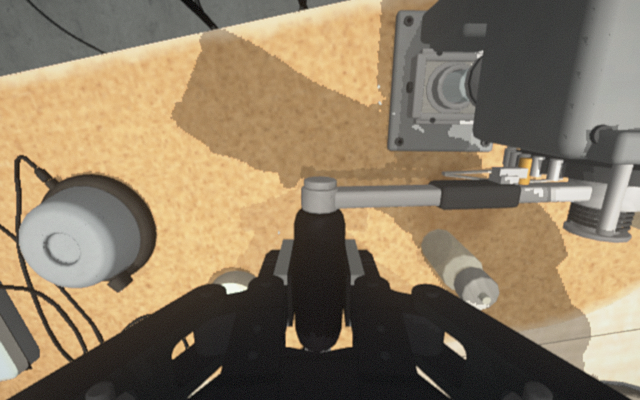

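```bash
python3 - <<'E'
import numpy as np
P=lambda L:np.round([.1896*130*(np.cos(.7-L)-np.cos(.7)),.982*130*(np.cos(.7-L)-np.cos(.7)),130*(np.sin(.7-L)-np.sin(.7))],1)
p=P(.55)
for L in list(np.arange(.575,.92,.025))+[.93]:
    q=P(L);print(round(L,3),np.round((q-p)/1000,4).tolist());p=q
E
```

```text
0.575 [0.0001, 0.0004, -0.0032]
0.6 [0.0001, 0.0004, -0.0033]
0.625 [0.0, 0.0003, -0.0032]
0.65 [0.0001, 0.0002, -0.0033]
0.675 [0.0, 0.0001, -0.0032]
0.7 [0.0, 0.0, -0.0032]
0.725 [0.0, 0.0, -0.0033]
0.75 [0.0, -0.0001, -0.0032]
0.775 [-0.0001, -0.0002, -0.0033]
0.8 [0.0, -0.0003, -0.0032]
0.825 [-0.0001, -0.0004, -0.0033]
0.85 [-0.0001, -0.0004, -0.0032]
0.875 [-0.0001, -0.0005, -0.0032]
0.9 [-0.0001, -0.0006, -0.0032]
0.93 [-0.0002, -0.0008, -0.0038]
```

>>> step_arm(
  increments=[
    [0.0001, 0.0004, -0.0032, 0, 0, 0, 1],
    [0.0001, 0.0004, -0.0032, 0, 0, 0, 1],
    [0.0001, 0.0004, -0.0032, 0, 0, 0, 1],
  ],
)

```text
t: 16.72
eef_pos: [0.4195, 0.2598, 0.1635]
tool_rot: [-0.001, 0.995, -0.096, 0.001]
contact_force: [4.6, 0.8, 6.5]
gripper_width: 0.233
```

>>> step_arm(
  increments=[
    [0.0001, 0.0004, -0.0033, 0, 0, 0, 1],
    [0.0001, 0.0004, -0.0033, 0, 0, 0, 1],
    [0.0001, 0.0004, -0.0033, 0, 0, 0, 1],
  ],
)

```text
t: 16.97
eef_pos: [0.4196, 0.2602, 0.1603]
tool_rot: [-0.001, 0.995, -0.096, 0.001]
contact_force: [4.2, 0.2, 8.6]
gripper_width: 0.237
```

>>> step_arm(
  increments=[
    [0, 0.0003, -0.0032, 0, 0, 0, 1],
    [0, 0.0003, -0.0032, 0, 0, 0, 1],
    [0, 0.0003, -0.0032, 0, 0, 0, 1],
  ],
)

```text
t: 17.22
eef_pos: [0.4197, 0.2604, 0.1571]
tool_rot: [-0.001, 0.995, -0.096, 0.001]
contact_force: [5.0, -0.4, 7.1]
gripper_width: 0.232
```

>>> step_arm(
  increments=[
    [0.0001, 0.0002, -0.0033, 0, 0, 0, 1],
    [0.0001, 0.0002, -0.0033, 0, 0, 0, 1],
    [0.0001, 0.0002, -0.0033, 0, 0, 0, 1],
  ],
)

```text
t: 17.47
eef_pos: [0.4197, 0.2606, 0.1536]
tool_rot: [-0.001, 0.995, -0.096, 0.001]
contact_force: [5.1, 0.8, 5.3]
gripper_width: 0.236
```

>>> step_arm(
  increments=[
    [0, 0.0001, -0.0032, 0, 0, 0, 1],
    [0, 0.0001, -0.0032, 0, 0, 0, 1],
    [0, 0.0001, -0.0032, 0, 0, 0, 1],
  ],
)

```text
t: 17.72
eef_pos: [0.4197, 0.2607, 0.1503]
tool_rot: [-0.001, 0.995, -0.096, 0.001]
contact_force: [5.1, 0.1, 5.0]
gripper_width: 0.232
```

>>> step_arm(
  increments=[
    [0, 0, -0.0032, 0, 0, 0, 1],
    [0, 0, -0.0032, 0, 0, 0, 1],
    [0, 0, -0.0032, 0, 0, 0, 1],
  ],
)

```text
t: 17.97
eef_pos: [0.4197, 0.2606, 0.147]
tool_rot: [-0.001, 0.995, -0.096, 0.001]
contact_force: [5.6, 1.0, 4.5]
gripper_width: 0.233
```

>>> step_arm(
  increments=[
    [0, 0, -0.0033, 0, 0, 0, 1],
    [0, 0, -0.0033, 0, 0, 0, 1],
    [0, 0, -0.0033, 0, 0, 0, 1],
  ],
)

```text
t: 18.22
eef_pos: [0.4196, 0.2605, 0.1435]
tool_rot: [-0.0, 0.995, -0.096, 0.001]
contact_force: [6.4, 0.6, 3.9]
gripper_width: 0.233
```

>>> step_arm(
  increments=[
    [0, -0.0001, -0.0032, 0, 0, 0, 1],
    [0, -0.0001, -0.0032, 0, 0, 0, 1],
    [0, -0.0001, -0.0032, 0, 0, 0, 1],
  ],
)

```text
t: 18.47
eef_pos: [0.4196, 0.2603, 0.1404]
tool_rot: [-0.0, 0.995, -0.096, 0.001]
contact_force: [5.6, 0.5, 5.7]
gripper_width: 0.24
```

>>> step_arm(
  increments=[
    [-0.0001, -0.0002, -0.0033, 0, 0, 0, 1],
    [-0.0001, -0.0002, -0.0033, 0, 0, 0, 1],
    [-0.0001, -0.0002, -0.0033, 0, 0, 0, 1],
  ],
)

```text
t: 18.72
eef_pos: [0.4196, 0.2602, 0.1373]
tool_rot: [-0.0, 0.995, -0.096, 0.001]
contact_force: [5.3, -0.4, 7.5]
gripper_width: 0.235
```

>>> step_arm(
  increments=[
    [0, -0.0003, -0.0032, 0, 0, 0, 1],
    [0, -0.0003, -0.0032, 0, 0, 0, 1],
    [0, -0.0003, -0.0032, 0, 0, 0, 1],
  ],
)

```text
t: 18.97
eef_pos: [0.4195, 0.2599, 0.1342]
tool_rot: [-0.0, 0.995, -0.096, 0.001]
contact_force: [5.3, -0.9, 7.6]
gripper_width: 0.238
```

>>> step_arm(
  increments=[
    [-0.0001, -0.0004, -0.0033, 0, 0, 0, 1],
    [-0.0001, -0.0004, -0.0033, 0, 0, 0, 1],
    [-0.0001, -0.0004, -0.0033, 0, 0, 0, 1],
  ],
)

```text
t: 19.22
eef_pos: [0.4194, 0.2594, 0.1308]
tool_rot: [-0.0, 0.995, -0.096, 0.001]
contact_force: [5.0, -0.1, 8.0]
gripper_width: 0.235
```

>>> step_arm(
  increments=[
    [-0.0001, -0.0004, -0.0032, 0, 0, 0, 1],
    [-0.0001, -0.0004, -0.0032, 0, 0, 0, 1],
    [-0.0001, -0.0004, -0.0032, 0, 0, 0, 1],
  ],
)

```text
t: 19.47
eef_pos: [0.4193, 0.2589, 0.1274]
tool_rot: [-0.0, 0.995, -0.096, 0.001]
contact_force: [5.4, -0.8, 6.5]
gripper_width: 0.234
```

>>> step_arm(
  increments=[
    [-0.0001, -0.0005, -0.0032, 0, 0, 0, 1],
    [-0.0001, -0.0005, -0.0032, 0, 0, 0, 1],
    [-0.0001, -0.0005, -0.0032, 0, 0, 0, 1],
  ],
)

```text
t: 19.72
eef_pos: [0.4192, 0.2583, 0.1241]
tool_rot: [-0.0, 0.995, -0.096, 0.001]
contact_force: [5.4, -0.5, 5.0]
gripper_width: 0.235
```

```bash
python3 - <<'E'
from an import *; from data import data
data=data+[([.4195,.2598,.1635],[4.6,.8,6.5]),([.4196,.2602,.1603],[4.2,.2,8.6]),([.4197,.2604,.1571],[5,-.4,7.1]),([.4197,.2606,.1536],[5.1,.8,5.3]),([.4197,.2607,.1503],[5.1,.1,5]),([.4197,.2606,.147],[5.6,1,4.5]),([.4196,.2605,.1435],[6.4,.6,3.9]),([.4196,.2603,.1404],[5.6,.5,5.7]),([.4196,.2602,.1373],[5.3,-.4,7.5]),([.4195,.2599,.1342],[5.3,-.9,7.6]),([.4194,.2594,.1308],[5,-.1,8]),([.4193,.2589,.1274],[5.4,-.8,6.5]),([.4192,.2583,.1241],[5.4,-.5,5])]
X=[]
for p,f in data:
    L,r=lev(p);fu=.1896*f[0]+.982*f[1]
    X.append((L,f[2]*np.cos(.7-L)-fu*np.sin(.7-L),f[2]))
X=np.array(X);print(X[22:].round(3), r);M=X[:,0]>.17
for col in (1,2):
    g=lambda q:q[0]+q[1]*np.sin(2*np.pi*(X[M,0]-q[2])/.19)-X[M,col]
    s=least_squares(g,[5,2,.36],loss='soft_l1');print(s.x,s.cost,'notch4',s.x[2]+.57, 'period free',least_squares(lambda q:q[0]+q[1]*np.sin(2*np.pi*(X[M,0]-q[2])/q[3])-X[M,col],[5,2,.36,.19],loss='soft_l1').x)
d=snap('scene','scene6.png')
a=cv2.imread('pics/scene6.png');cv2.imwrite('pics/sc6.png',cv2.resize(a[160:260,210:310],None,fx=6,fy=6,interpolation=cv2.INTER_CUBIC))
E
```

```text
[[0.584 6.264 6.5  ]
 [0.609 8.473 8.6  ]
 [0.633 7.047 7.1  ]
 [0.66  5.226 5.3  ]
 [0.686 4.984 5.   ]
 [0.711 4.523 4.5  ]
 [0.738 3.966 3.9  ]
 [0.762 5.785 5.7  ]
 [0.786 7.525 7.5  ]
 [0.81  7.567 7.6  ]
 [0.837 8.041 8.   ]
 [0.863 6.452 6.5  ]
 [0.889 5.011 5.   ]] 0.12958946270874266
[5.52184596 2.04454576 0.38147998] 8.725568407837319 notch4 0.9514799813396345 period free [5.51615617 2.07707742 0.37902697 0.19373894]
[5.90465302 1.91667875 0.381236  ] 6.896325328657655 notch4 0.9512360036493843 period free [5.89025015 1.98762033 0.3776127  0.19473054]
```

View pics/sc6.png

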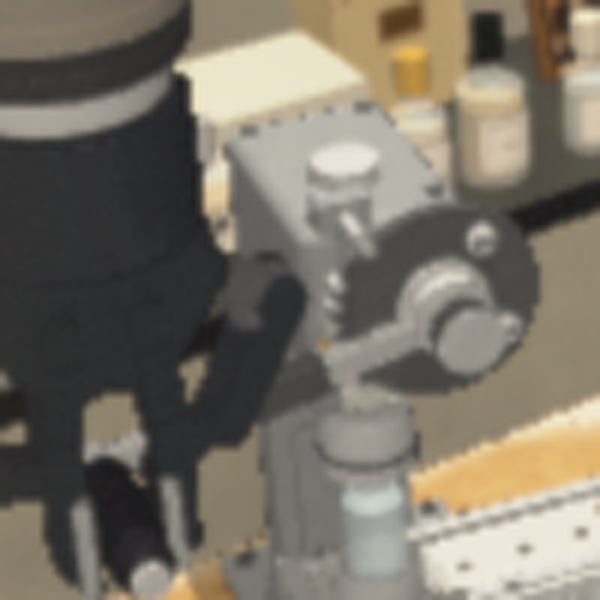

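>>> step_arm(
  increments=[
    [-0.0001, -0.0007, -0.0035, 0, 0, 0, 1],
    [-0.0003, -0.0014, -0.007, 0, 0, 0, 1],
    [-0.0003, -0.0014, -0.007, 0, 0, 0, 1],
    [-0.0003, -0.0014, -0.007, 0, 0, 0, 1],
    [-0.0003, -0.0014, -0.007, 0, 0, 0, 1],
    [-0.0003, -0.0014, -0.007, 0, 0, 0, 1],
  ],
)

```text
t: 20.27
eef_pos: [0.4189, 0.2568, 0.1172]
tool_rot: [-0.0, 0.995, -0.096, 0.001]
contact_force: [6.1, -1.2, 5.1]
gripper_width: 0.237
```

```bash
python3 - <<'E'
from an import *
for i in range(3):
    for c in (['scene','wrist','top'] if i==0 else ['scene']):
        d=snap(c,c+'7%d.png'%i)
        for t in ['lever_grip','lever_index','carriage_knob','vial']:
            if i==0: print(c,t,[(np.round(np.array(r['location'])*[640,400],1).tolist(),round(r['conf'],2)) for r in bot.place_of(t,c)])
    o=bot.get_obs();print(o['t'],lev(o['eef_pos']),o['eef_pos'].round(4),o['contact_force'].round(1),o['gripper_width'])
    if i==0:
        a=cv2.imread('pics/scene70.png');cv2.imwrite('pics/sc7.png',cv2.resize(a[160:270,210:330],None,fx=5,fy=5,interpolation=cv2.INTER_CUBIC))
        d=bot.read_camera('scene')
        for L in (.85,.9,.95,1.0): print(L,proj(d,model(.4848,.1338,-.1908,L,.065)['grip']).round(1))
E
```

```text
scene lever_grip [([232.5, 248.8], 0.58)]
scene lever_index [([267.4, 219.5], 0.65)]
scene carriage_knob [([314.5, 229.8], 0.72)]
scene vial [([362.3, 269.5], 0.92), ([303.0, 304.8], 0.83), ([273.8, 258.6], 0.54)]
wrist lever_grip [([578.8, 206.8], 0.73), ([318.5, 278.1], 0.66)]
wrist lever_index [([579.0, 205.8], 0.66)]
wrist carriage_knob []
wrist vial [([476.2, 84.4], 0.89), ([453.4, 266.1], 0.64)]
top lever_grip []
top lever_index [([251.2, 194.0], 0.6)]
top carriage_knob [([316.4, 190.7], 0.77)]
top vial [([327.0, 236.3], 0.51)]
21.0167 (np.float64(0.9430778219895133), np.float64(0.12958337744117474)) [0.4189 0.2568 0.1173] [ 4.7 -1.2  5.5] 0.2344775837995124
0.85 [229.7 245.2]
0.9 [230.6 247.8]
0.95 [231.7 250.2]
1.0 [233.  252.6]
21.1167 (np.float64(0.9430526131700521), np.float64(0.12956566205102857)) [0.4189 0.2568 0.1173] [ 5.9 -0.7  6.2] 0.23527248914122995
21.1667 (np.float64(0.9430652020938517), np.float64(0.12957351969484346)) [0.4189 0.2568 0.1173] [ 5.5 -1.7  5.7] 0.23181120664947572
```

View pics/sc7.png

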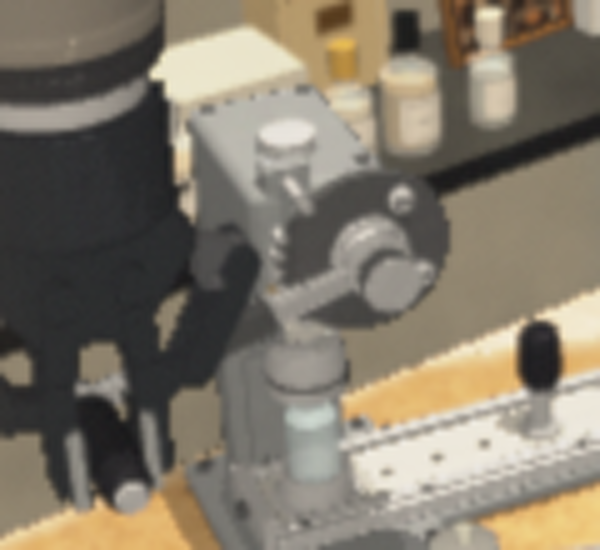

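View pics/wrist70.png

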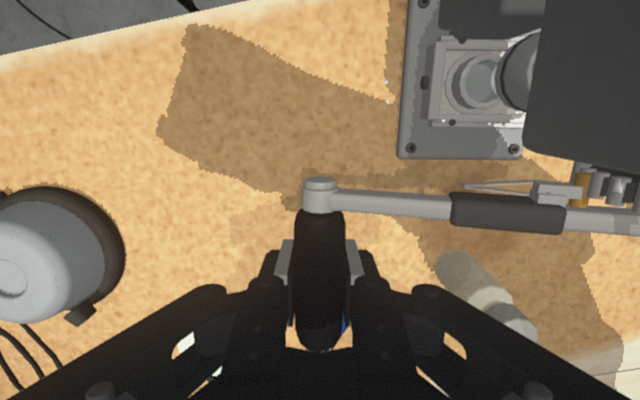

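```bash
python3 - <<'E'
from an import *
bot.hand_in()
o=bot.get_obs();print(o['t'],lev(o['eef_pos']),o['contact_force'].round(1))
E
```

```text
the job is handed in; nothing more can be done
the job is handed in; nothing more can be done
```

The carriage is home, and I handed the job in with the gripper still holding the lever handle at what I measure as the fourth click. The hand-in gives no verdict. It also closed the state, so I have no reading from the second after it.

- **Carriage:** I gripped the knob and pushed until it stopped, with about 20 N of back-force and no further movement. Measured travel was about 64 mm. The pictures afterwards show the vial upright under the bell.
- **Lever:** I gripped the handle with 60 N and brought it down in small steps. The force rose to 7–8 N and dropped again four times, with the four teeth passed at about 0.28, 0.47, 0.66 and 0.86 rad.
- **Fourth click:** a fit to those forces puts the fourth notch at about 0.95 rad. The lever stood steady at 0.943 rad for about 0.9 s before hand-in. That is about 0.4 mm from the notch at the roller (3.4 mm allowed) and well short of the fifth tooth.
- **Last checks:** the force on the tool was about 5.5 N upward just before hand-in, and the handle was centred between the fingers. The handle's position in the scene picture agrees with the lever angle.

- **Sideways force:** a steady 5 N or so along x built up on the grip during the lever stroke. It is probably a small error in my estimate of the press's angle, and I saw no slip.
- **Bystanders:** I saw no sign that the tin, beaker or tweezers moved, but I did not measure their final positions.

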